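Change-over of the grip trainer: free the seized handle behind an unmarked screw lock

ROBOT

A 6-joint arm with a two-finger parallel gripper is mounted at the origin on the work surface. World frame = base frame: x ahead of the robot, y to its left, z up, the work surface at z = 0. Lengths are in m, angles in rad, forces in N, time in s.
With the tool pointing down it reaches from about 0.35 to 0.775 m from the base axis. Payload 7.3 kg.
Tool frame: the origin (TCP) lies on the centre line of the jaws, within the pads' length; the fingertips stand 25 mm ahead of it and the grasp point (between the pads) lies 6 mm ahead of it; z points along the fingers, y is the line along which they close (so a half turn about z gives the same grasp; the last joint's range is limited). The gripper opens to 92 mm and grips with 3 to 60 N. Pads are 19 mm wide; open, the fingers measure 130 mm over their backs; the gripper's body (75 mm by 190 mm) begins 47 mm behind the grasp point.
Start: joints at [1.003, 0.342, 1.524, -0, 1.275, -0.146], TCP at [0.215, 0.479, 0.252] pointing down, gripper open.
Joint ranges: [-2.53, 2.53], [-0.77, 2.02], [0.04, 2.7], [-1, 4.14], [0.28, 2.66], [-3.11, 3.11]. Speed limits (rad/s): [2.57, 2.57, 3.14, 3.14, 3.14, 3.14].

INTERFACE

Orientations are given as [roll, pitch, yaw] about the fixed x, y, z axes, in that order (R = Rz(yaw) Ry(pitch) Rx(roll)).
In Python, from cell import status, read_camera, camera_info, ticket, models gives the robot as it stands.
- The arm moves only by the tool send_rows, never from a script. Its argument "plan" is a list of rows, each an object with "offset": the shift along the tool's x, y, z in mm, a list of three; "yaw": the turn about the tool's z in rad. In form: [{"offset": [dx, dy, dz], "yaw": yaw}, ...]. A call has 1 to 20 rows; each row shifts and turns the commanded pose from where the row before left it, along the tool's axes as they then stand; what a row does not reach is not made up. A row lasts 1/10 s, in which the tool goes at most 50 mm and 8.59 degrees, less where a joint would pass 70% of its speed; a pose out of reach is approached as far as the arm can. A call is refused whole if a number of a shift passes 50 or a number of a turn 0.15, either way. A call with a gripper value outside its range is refused whole. "hand" is the closure, from 0 (fully open) to 1 (shut), set as the call begins (left out, the last holds). The fingers move at their own pace and stop on an object; "squeeze" is the grip in N (left out, the last holds). Time passes only in rows, so rows that do not move let the fingers close. It gives the time, the measured TCP pose, the force, the opening and the grip force at its end, in the units of the state.
- status.observe(): the state, without advancing time (a new reading comes with each control period).
- read_camera(name): name is "scene" or "top"; returns the picture (400x640x3 uint8, red, green, blue); there is no depth.
- camera_info(name): a dict with "vfov" (degrees; the focal length in pixels is half the picture's height over the tangent of half this angle, whatever the lens; pixels are square), "cx", "cy" (the principal point, pixels), "origin" and "attitude" of the camera in the world. Camera axes: x right, y down, z forward; pixel columns grow to the right and rows downward; lengths in m; the calibration is good to about 2 mm. A picture is of the moment at which its call begins. camera_info takes no time and is no camera call.
- ticket.hand_in(): hands the job in; it is judged then, once.
Trained networks look in the newest picture that a camera, given by its name, has taken for a name from the list of things; names that differ only in an ending like _2 or _b are one class to them, and where a whole thing is asked for, a point or a joint stands for the part that bears it (a point fixed in the world has none). Each returns a list of dicts, best first, with "conf" (0 to 1); they miss things now and then, are a little off and sometimes report something else, mostly with a low value. They report only what shows in the picture. A call takes as long as a camera call. They do not tell look-alikes from the thing itself.
- models.regions_of(camera, label): "mask" (400x640 bool, what is visible of it) and "extent" ([left, top, right, bottom] in pixels, round what is visible of it).
The state is a dict: "time": time; "qpos": joint angles; "qvel": joint speeds; "joint_efforts": joint torques, N m; "tool_pos": TCP position; "tool_rot": TCP orientation; "contact_force": force on the tool from outside, world axes, zero at the start; "torque": the same for the moment, N m; "opening": finger opening in m; "grip_force": force on a finger pad.
Only numpy, scipy, OpenCV 4.12 (cv2) and the standard library are available. Lean on these libraries where they do the work, as an engineer would, in place of code of your own. Each camera call takes 0.05 s, during which the arm holds its last target. There are 200 camera calls.

TASK

The session is over: take the bar handle out of the tabletop grip trainer, set it down (do not drop it) upright on its foot in the empty bay of the white tray, and let go of it. The black lock knob must first be turned well loose and left so, but nobody knows whether this trainer has the ordinary or the reverse thread: find out by feel which way it gives (the wrong way it turns heavily and only slips); even then the handle still sticks in its socket and has to be rocked along its bar to come free. Do not knock over or shove aside the other things on the table.

Things in the scene. Friction and masses are not known exactly. Their poses are not given: they have to be found in the camera images.
- screw (a joint): Angle (rad) of the lock's screw, under the knob, positive anticlockwise from above; starts tight at 0. The thread is ordinary or reverse, drawn anew each time and not visible. The tightening way stops solid at 0.10 to 0.14 rad; the loosening way turns with 0.15 N m drag to its end at 1.4 rad (+ or -). At least 1.0 rad is well loose. It stays where left.
- knob_top (a point): Centre of the knob's top, on the screw's axis, 115 mm above the table. The black knob is an upright bar 84 mm long (x), 20 mm wide (y), 40 mm tall, on a round skirt 70 mm across, its top 40 mm below this point. At the start x is parallel to the trainer's x. It turns the screw through a friction clutch that slips at 0.6 N m: turned the wrong way it feels heavy and slips, the screw stands still.
- tongue (a joint): Angle (rad) of the steel locking tongue, 12 mm wide, 28.5 mm long from its pivot, which lies 45 mm from the socket's centre towards the knob; the screw drives it, 1.4 x the screw's angle. At 0 it points at the handle's neck and covers 6.5 mm of its shoulder, 1 mm above it: the handle can then neither lean nor lift. From 1.0 rad either way it is clear.
- base: The grip trainer, bolted down: a grey plate 150 mm (x) x 250 mm (y) x 14 mm with aluminium blocks; origin under the plate's centre, on the table; x level, away from the robot at yaw 0. The handle's socket lies at y = -60 mm, the knob at y = +65 mm on a square grey housing (110 x 110 mm, 66 mm tall). The blocks round the socket reach 78 mm above the table.
- socket (a point): Centre of the floor of the handle's socket, 14 mm above the table, axes as the trainer's. Stops 10 mm tall hold the foot with 1.5 mm play along x; above them it is open, so that the handle can lean up to 0.25 rad towards either end of its bar, pivoting on the foot's bottom edge 22 mm from the middle. Along y the sides, 38 mm tall, leave 1.5 mm play.
- jaw_far (a joint): How far (m) the steel jaw at the socket's x+ end is pushed back; 0 to 0.014, starts at 0, 8 N drag, stays where pushed. At 0 its tip is 17.5 mm from the socket's centre, 1.5 mm off the neck, and hooks 4.5 mm over the handle's shoulder, 47 to 62 mm above the socket floor: a straight pull is blocked after 5 mm. From 0.006 on it no longer catches.
- jaw_near (a joint): The same for the jaw at the socket's x- end. Leaning the handle by 0.15 to 0.2 rad towards one end makes its neck push that end's jaw back by 7 to 11 mm; with both jaws pushed back the handle lifts straight out.
- handle: The bar handle, 0.42 kg, standing in the socket; origin at the centre of the foot's underside, z up, x along the grip bar (parallel to the trainer's x axis at the start). Foot: aluminium block 44 mm (x) x 46 mm (y) x 42 mm tall; its top is the shoulder. Neck: 32 x 30 mm, from 42 to 86 mm. Grip bar: black rubber, 130 mm long (x), 32 mm wide (y), 30 mm tall, from 85 to 115 mm above the origin. It stands by itself on its foot.
- handle_grip (a point): Centre of the handle's grip bar, 100 mm above the foot's underside, axes as the handle's.
- tray: White tray, fixed, 160 mm (x) x 210 mm (y) x 40 mm tall, walls and middle divider 5 mm; origin at the centre of its underside. The divider runs along x and makes two bays, each 150 mm (x) x 97 mm (y).
- empty_bay (a point): Centre of the floor of the tray's empty bay (at y = -51 mm of the tray), 5 mm above the table, axes as the tray's. The other bay holds the wooden ball grip.
- ball_grip: Wooden ball grip, 54 mm diameter, 74 mm tall, standing in the other bay of the tray; origin at the centre of its underside. To be left alone.
- glue_stick: Yellow glue stick with red cap, 31 mm diameter, 100 mm tall, standing behind the trainer near the knob; origin at the centre of its underside. To be left alone.
- paper_cup: White paper cup, 70 mm diameter, 60 mm tall, beside the trainer's socket end; origin at the centre of its underside. To be left alone.
- tape_roll: Roll of clear tape lying flat, 90 mm diameter, 22 mm tall, at the back of the table; origin at the centre of its underside. To be left alone.
- dumbbell: Small grey dumbbell, 150 mm long, 58 mm diameter, lying at the back of the table; origin on the table under its centre. To be left alone.
- pencil_box: Square green pencil box, 85 x 85 x 100 mm, at the back of the table; origin at the centre of its underside. To be left alone.
Not all that is in view belongs to the job. Leave any blue or yellow look-alike of the handle alone.

How it is judged:
By the outcome, as a careful person would: the job done as asked, in the order asked, and still so for the second after the job is handed in, with the robot touching nothing.
It also fails if it takes over 67 s, if anything falls off the work surface, if the arm or the gripper's body presses on something with over 40 N, if the wrist force passes 120 N, or if a joint passes its speed limit or range.

## Working session

There is one attempt and no reset: what is moved stays moved. The work goes in short steps, Python scripts to look and compute and a tool call to move; the robot and the scene stay as the last step left them, time stands still between calls to the robot, and variables do not carry over. Pictures are saved under pics/ and viewed, at most 10 in all, crops included, and the job is handed in when it is done.

Besides the shell and the picture viewer there is one more tool, called as name(argument=value, ...) on one line, values as JSON. send_rows: Moves the arm, as the interface text tells. Its arguments: {"type":"object","properties":{"plan":{"type":"array"},"hand":{"type":"number"},"squeeze":{"type":"number"}},"required":["plan"]}

```bash
mkdir -p pics
python3 - <<'E'
from cell import status, read_camera, camera_info, models
import cv2,numpy as np
s=status.observe();print(s)
for c in("scene","top"):
    i=read_camera(c);cv2.imwrite(f"pics/{c}0.png",i[...,::-1]);print(c,camera_info(c))
    for l in("knob_top","handle","base","tray","ball_grip","glue_stick","paper_cup","pencil_box"):
        print(l,[(round(r["conf"],2),list(np.round(r["extent"])),np.round(np.argwhere(r["mask"]).mean(0)[::-1],1)) for r in models.regions_of(c,l)[:3]])
E
```

```text
{'time': 0.0, 'qpos': array([ 1.00300926e+00,  3.42722023e-01,  1.52501021e+00, -4.28223657e-06,
        1.27537691e+00, -1.46029081e-01]), 'qvel': array([-0.00146638,  0.0005098 ,  0.00062747,  0.00190325, -0.00132968,
        0.0008427 ]), 'joint_efforts': array([ 7.29628246e-04, -4.31230009e+01, -2.44230956e+01,  7.18849059e-02,
        5.58155472e-02, -7.97741154e-05]), 'tool_pos': array([0.21471558, 0.47869003, 0.25104767]), 'tool_rot': array([-3.14009171e+00, -2.16613485e-04,  2.71983575e+00]), 'contact_force': array([0.29701833, 0.22604376, 0.11637075]), 'torque': array([-0.00873014,  0.01978746, -0.0343615 ]), 'grip_force': 0.0, 'opening': 0.09231887105770512}
scene {'vfov': 54.238916211787625, 'cx': 314.7018499000824, 'cy': 199.03710228379143, 'origin': array([1.17120051, 0.22484446, 0.8547675 ]), 'attitude': array([-2.38643608,  0.01784709,  1.9650779 ])}
knob_top [(0.74, [np.float64(287.0), np.float64(176.0), np.float64(312.0), np.float64(206.0)], array([297.6, 193.7]))]
handle [(0.9, [np.float64(244.0), np.float64(113.0), np.float64(260.0), np.float64(152.0)], array([252.
[... 1734 characters left out ...]
[(0.64, [np.float64(191.0), np.float64(204.0), np.float64(259.0), np.float64(254.0)], array([225.5, 225.5]))]
ball_grip [(0.73, [np.float64(203.0), np.float64(230.0), np.float64(217.0), np.float64(245.0)], array([208.8, 237. ]))]
glue_stick [(0.45, [np.float64(322.0), np.float64(175.0), np.float64(331.0), np.float64(190.0)], array([325. , 181.3])), (0.32, [np.float64(206.0), np.float64(134.0), np.float64(253.0), np.float64(151.0)], array([230.4, 144.1]))]
paper_cup [(0.91, [np.float64(396.0), np.float64(172.0), np.float64(416.0), np.float64(195.0)], array([407.4, 184.1]))]
pencil_box [(0.66, [np.float64(259.0), np.float64(111.0), np.float64(294.0), np.float64(147.0)], array([275.7, 128. ]))]
```

Run:
```python
import cv2
a=cv2.imread("pics/top0.png");cv2.imwrite("pics/topc.png",cv2.resize(a[100:320,180:470],None,fx=2.7,fy=2.7,interpolation=cv2.INTER_CUBIC))
a=cv2.imread("pics/scene0.png");cv2.imwrite("pics/scenec.png",cv2.resize(a[100:300,180:490],None,fx=2.55,fy=2.55,interpolation=cv2.INTER_CUBIC))
```

```text
(no output)
```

View pics/topc.png

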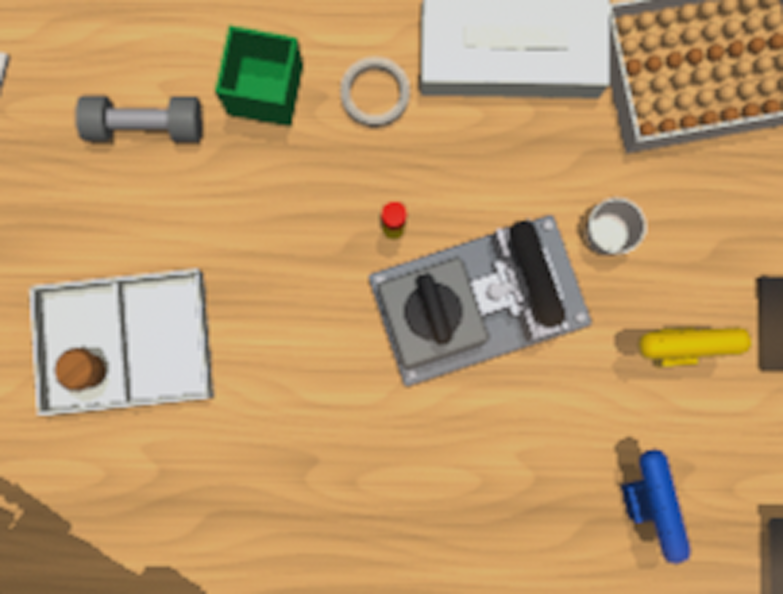

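View pics/scenec.png

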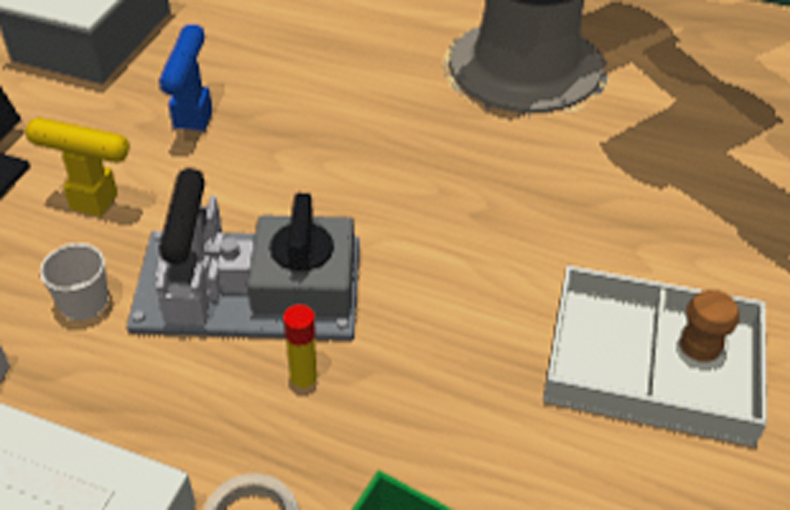

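```bash
cat > h.py <<'E'
import numpy as np, cv2
from scipy.spatial.transform import Rotation as Ro
from scipy.optimize import least_squares, minimize
from cell import camera_info
C={c:camera_info(c) for c in("scene","top")}
def proj(c,P,k=0.):
    i=C[c];R=Ro.from_euler('xyz',i["attitude"]).as_matrix();p=(np.atleast_2d(P)-i["origin"])@R
    f=200/np.tan(np.radians(i["vfov"])/2);u=p[:,:2]/p[:,2:];u=u*(1+k*(u**2).sum(1,keepdims=True))
    return u*f+[i["cx"],i["cy"]]
def pose(q,P):
    c,s=np.cos(q[2]),np.sin(q[2]);P=np.atleast_2d(P).astype(float)
    return P@np.array([[c,s,0],[-s,c,0],[0,0,1]])+[q[0],q[1],0]
def rect(x0,x1,y0,y1,z):return np.array([[x0,y0,z],[x1,y0,z],[x1,y1,z],[x0,y1,z]])
def edges(rs,n=40):
    t=np.linspace(0.03,.97,n)[:,None];return np.vstack([r[i]*(1-t)+r[(i+1)%4]*t for r in rs for i in range(4)])
def grad(img):
    g=cv2.GaussianBlur(img,(0,0),.7).astype(np.float32);m=np.sqrt(sum(cv2.Sobel(g[...,j],cv2.CV_32F,*d)**2 for j in range(3) for d in((1,0),(0,1))))
    return np.minimum(m,250)
def samp(g,p):return cv2.remap(g,p[:,:1].astype(np.float32),p[:,1:].astype(np.float32),cv2.INTER_LINEAR).mean()
E
cat > fit.py <<'E'
from h import *
T=lambda a:np.array(a)/2.7+[180,100]-.3
S=lambda a:np.array(a)/2.55+[180,100]-.3
# corner picks: (cam, px, model pts)
pl=rect(-.075,.075,-.125,.125,.014)
base=[("top",T([[590,322],[553,217],[372,275],[408,382]]),pl),
("scene",S([[128,330],[355,333]]),np.array([[.075,-.125,.0],[.075,.125,.0]]))]
tr=[("top",T([[211,397],[200,271],[33,288],[40,412]]),rect(-.08,.08,-.105,.105,.04)),
("scene",S([[552,400],[760,437]]),np.array([[.08,-.105,.0],[.08,.105,.0]])),("scene",S([[568,268],[765,300]]),np.array([[-.08,-.105,.04],[-.08,.105,.04]]))]
for n,ob,q0 in(("base",base,[.4,-.15,.28]),("tray",tr,[.35,.25,.07])):
    for kk in(0,1):
        f=lambda v:np.concatenate([(proj(c,pose(v,m),kk*v[3+(c=="top")])-p).ravel() for c,p,m in ob])
        r=least_squares(f,q0+[0,0]);print(n,np.round(r.x,4),"\n",np.round(r.fun.reshape(-1,2),1).tolist())
E
python3 fit.py
```

```text
base [ 0.5203 -0.183   0.344   0.      0.    ] 
 [[1.6, 1.2], [0.3, -1.1], [-1.5, 0.6], [-0.6, 2.7], [-0.5, 0.9], [-0.7, 2.3]]
base [ 0.521  -0.1861  0.3458 -0.3606 -0.6958] 
 [[-0.2, 0.5], [-0.5, -0.6], [-0.6, 0.5], [0.2, 2.3], [0.2, 0.2], [-1.8, 2.0]]
tray [0.4576 0.2664 0.1392 0.     0.    ] 
 [[-0.9, 0.2], [-1.7, -0.8], [-2.3, 0.5], [-1.0, 2.5], [-3.1, 0.5], [-1.1, 2.6], [-0.7, -1.6], [-0.2, -0.7]]
tray [ 0.4568  0.2698  0.1395 -0.0349 -0.1831] 
 [[-1.4, 0.1], [-2.2, -0.6], [-0.2, 0.7], [1.3, 1.4], [-1.9, 0.6], [-0.9, 2.2], [0.4, -1.5], [0.1, -0.7]]
```

```bash
cat >> fit.py <<'E'
print("joint")
obs=[(0,)+o for o in base]+[(3,)+o for o in tr]
q0=[.52,-.185,.34,.457,.268,.139]
for nm,kf in(("pin",lambda v:(0,0)),("fish",lambda v:(-1/3,-1/3)),("free",lambda v:v[6:8]),("one",lambda v:(v[6],v[6]))):
    f=lambda v:np.concatenate([(proj(c,pose(v[i:i+3],m),kf(v)[c=="top"])-p).ravel() for i,c,p,m in obs])
    r=least_squares(f,q0+[0,0]);print(nm,round(r.cost,1),np.round(r.x,4),"\n",np.round(r.fun.reshape(-1,2),1).tolist())
# edge refinement
G={c:grad(cv2.imread(f"pics/{c}0.png")) for c in C}
B=edges([rect(-.055,.055,.01,.12,.066),rect(-.075,.075,-.125,.125,.014)])
TR=edges([rect(-.08,.08,-.105,.105,.04),rect(-.075,.075,-.0995,-.0025,.04)])
def cost(v,c=("scene","top")):
    return -sum(samp(G[k],proj(k,pose(v[:3],B),v[6+(k=="top")]))+samp(G[k],proj(k,pose(v[3:6],TR),v[6+(k=="top")])) for k in c)
x=np.array(q0+[-.1,-.2])
for st in(.5,.2,.1):
    sim=np.vstack([x,x+np.diag(np.array([.008,.008,.03]*2+[.1,.1])*st*2)])
    r=minimize(cost,x,method="Nelder-Mead",options=dict(initial_simplex=sim,maxiter=3000,xatol=1e-4,fatol=1e-3));x=r.x;print(round(r.fun,1),np.round(x,4))
for kk in(0,-1/3):
  r=minimize(lambda v:cost(np.r_[v,kk,kk]),x[:6],method="Nelder-Mead",options=dict(maxiter=3000));print(kk,r.fun,np.round(r.x,4))
a=[]
for c,(l,t,w,h) in(("top",(185,165,225,100)),("scene",(225,155,260,130))):
    im=cv2.imread(f"pics/{c}0.png");im=cv2.resize(im[t:t+h,l:l+w],None,fx=3,fy=3,interpolation=cv2.INTER_CUBIC)
    for E_,o in((B,0),(TR,3)):
        for p in proj(c,pose(x[o:o+3],E_),x[6+(c=="top")]):cv2.circle(im,tuple(np.int32((p+.5-[l,t])*3)),0,(0,0,255),-1)
    a.append(cv2.copyMakeBorder(im[:290],0,0,0,780-im.shape[1],cv2.BORDER_CONSTANT))
cv2.imwrite("pics/fit.png",np.vstack(a))
E
python3 fit.py | sed -n '/joint/,$p'
```

```text
joint
pin 30.3 [ 0.5203 -0.183   0.344   0.4576  0.2664  0.1392  0.      0.    ] 
 [[1.6, 1.2], [0.3, -1.1], [-1.5, 0.6], [-0.6, 2.7], [-0.5, 0.9], [-0.7, 2.3], [-0.9, 0.2], [-1.7, -0.8], [-2.3, 0.5], [-1.0, 2.5], [-3.1, 0.5], [-1.1, 2.6], [-0.7, -1.6], [-0.2, -0.7]]
fish 79.4 [ 0.521  -0.1848  0.3451  0.4572  0.2819  0.1342  0.      0.    ] 
 [[0.9, 0.7], [-0.0, -1.0], [-1.0, 0.4], [-0.1, 2.4], [0.4, 0.4], [-1.4, 2.2], [-4.6, -0.2], [-5.2, -0.5], [-0.6, 0.3], [0.7, -0.0], [0.7, 0.6], [-7.4, -1.1], [3.2, -0.4], [-5.1, -0.3]]Traceback (most recent call last):
  File "fit.py", line 19, in <module>
    r=least_squares(f,q0+[0,0]);print(nm,round(r.cost,1),np.round(r.x,4),"\n",np.round(r.fun.reshape(-1,2),1).tolist())
    return func(*args, **kwargs)
    vector_fun = VectorFunction(
        fun_wrapped,
    ...<6 lines>...
        workers=workers
    )
    self._update_fun()
    ~~~~~~~~~~~~~~~~^^
    self.f = self.fun_wrapped(xp_copy(self.x))
             ~~~~~~~~~~~~~~~~^^^^^^^^^^^^^^^^^
    return np.atleast_1d(self.fun(x))
                         ~~~~~~~~^^^
    return self.f(x, *self.args, **self.kwargs)
           ~~~~~~^^^^^^^^^^^^^^^^^^^^^^^^^^^^^^
  File "fit.py", line 18, in <lambda>
    f=lambda v:np.concatenate([(proj(c,pose(v[i:i+3],m),kf(v)[c=="top"])-p).ravel() for i,c,p,m in obs])
                                ~~~~^^^^^^^^^^^^^^^^^^^^^^^^^^^^^^^^^^^^
  File "h.py", line 8, in proj
    f=200/np.tan(np.radians(i["vfov"])/2);u=p[:,:2]/p[:,2:];u=u*(1+k*(u**2).sum(1,keepdims=True))
                                                                   ~^~~~~~~~~~~~~~~~~~~~~~~~~~~~
ValueError: operands could not be broadcast together with shapes (0,2) (2,1)
```

```bash
sed -i 's/kf(v)\[c=="top"\]/kf(v)[int(c=="top")]/' fit.py; python3 fit.py | sed -n '/^free/,$p'
```

```text
free 21.4 [ 0.5204 -0.1838  0.3444  0.4568  0.2703  0.1394 -0.043  -0.2014] 
 [[1.1, 1.0], [0.0, -0.9], [-1.3, 0.6], [-0.4, 2.7], [-0.5, 0.8], [-0.9, 2.2], [-1.5, 0.1], [-2.3, -0.5], [0.0, 0.7], [1.4, 1.3], [-1.7, 0.6], [-0.9, 2.1], [0.5, -1.4], [0.1, -0.7]]
one 27.9 [ 0.5205 -0.1834  0.3442  0.4576  0.2693  0.1383 -0.064   0.    ] 
 [[1.5, 1.1], [0.2, -1.1], [-1.4, 0.5], [-0.5, 2.7], [-0.3, 0.8], [-0.8, 2.3], [-1.6, 0.1], [-2.3, -0.8], [-2.0, 0.4], [-0.8, 2.0], [-2.3, 0.6], [-2.2, 1.9], [0.0, -1.4], [-1.0, -0.6]]
-846.7 [ 0.5246 -0.1821  0.3313  0.4619  0.2635  0.1438 -0.1188 -0.2344]
-846.9 [ 0.5246 -0.1821  0.3312  0.4619  0.2635  0.1437 -0.1204 -0.2368]
-846.9 [ 0.5246 -0.1821  0.3311  0.4619  0.2635  0.1437 -0.1204 -0.2368]
0 -856.4718627929688 [ 0.5243 -0.1815  0.3327  0.4616  0.2651  0.1314]
-0.3333333333333333 -796.9112548828125 [ 0.5251 -0.1825  0.3372  0.4629  0.268   0.1451]
```

View pics/fit.png

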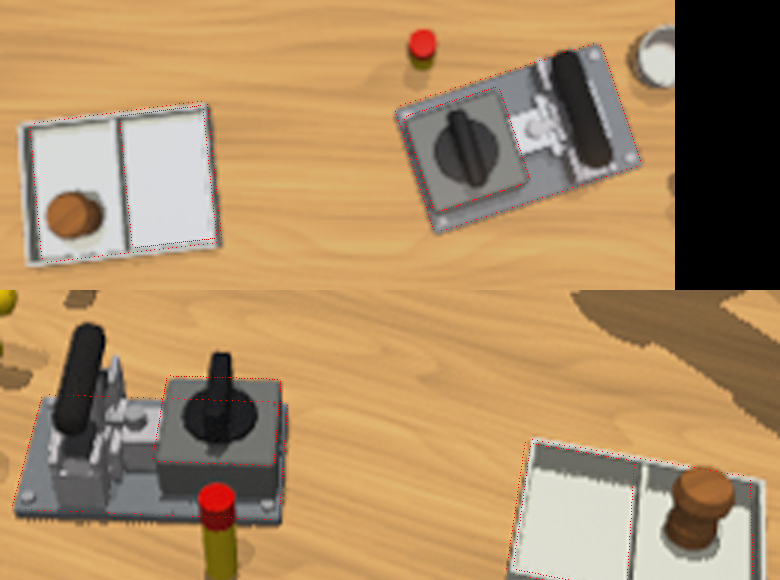

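```bash
cat > fit2.py <<'E'
from h import *
G={c:grad(cv2.imread(f"pics/{c}0.png")) for c in C}
B=edges([rect(-.055,.055,.01,.12,.066),rect(-.075,.075,-.125,.125,.014)])
K=edges([rect(-.042,.042,.055,.075,.115)]);HB=edges([rect(-.06,.06,-.076,-.044,.120)])
TR=edges([rect(-.08,.08,-.105,.105,.04),rect(-.075,.075,-.0995,-.0025,.04)])
for n,M,q in(("base",B,[.5243,-.1815,.333]),("knob",K,[.5243,-.1815,.333]),("tray",TR,[.4616,.2651,.131])):
  for cs in(("top",),("scene",),("top","scene")):
    best=min((minimize(lambda v:-sum(samp(G[c],proj(c,pose(v,M))) for c in cs),np.array(q),method="Nelder-Mead",options=dict(initial_simplex=np.vstack([q,np.array(q)+s*np.diag([.006,.006,.03])]))) for s in(1,-1,.5,-.5)),key=lambda r:r.fun)
    print(n,cs,round(best.fun),np.round(best.x,4), np.round(pose(best.x,[0,.065,0])[0,:2],4) if n!="tray" else "")
E
python3 fit2.py
```

```text
base ('top',) -189 [ 0.5239 -0.1825  0.3297] [ 0.5028 -0.121 ]
base ('scene',) -208 [ 0.5246 -0.181   0.3307] [ 0.5035 -0.1196]
base ('top', 'scene') -395 [ 0.5243 -0.1815  0.3294] [ 0.5032 -0.12  ]
knob ('top',) -191 [ 0.5203 -0.1791  0.3381] [ 0.4988 -0.1178]
knob ('scene',) -161 [ 0.524  -0.1802  0.3044] [ 0.5045 -0.1182]
knob ('top', 'scene') -343 [ 0.5236 -0.1796  0.3514] [ 0.5012 -0.1186]
tray ('top',) -233 [0.461  0.2643 0.1342] 
tray ('scene',) -234 [0.4627 0.2658 0.1271] 
tray ('top', 'scene') -462 [0.4618 0.2651 0.1302]
```

send_rows(plan=[{"offset": [-25.4, -21.4, 0], "yaw": 0}, {"offset": [-25.4, -21.4, 0], "yaw": 0}, {"offset": [-25.4, -21.4, 0], "yaw": 0}, {"offset": [-25.4, -21.4, 0], "yaw": 0}, {"offset": [-25.4, -21.4, 0], "yaw": 0}, {"offset": [-25.4, -21.4, 0], "yaw": 0}, {"offset": [-25.4, -21.4, 0], "yaw": 0}, {"offset": [-25.4, -21.4, 0], "yaw": 0}, {"offset": [-25.4, -21.4, 0], "yaw": 0}, {"offset": [-25.4, -21.4, 0], "yaw": 0}, {"offset": [-25.4, -21.4, 0], "yaw": 0}, {"offset": [-25.4, -21.4, 0], "yaw": 0}, {"offset": [-25.4, -21.4, 0], "yaw": 0}, {"offset": [-25.4, -21.4, 0], "yaw": 0}, {"offset": [-25.4, -21.4, 0], "yaw": 0}, {"offset": [-25.4, -21.4, 0], "yaw": 0}, {"offset": [-25.4, -21.4, 0], "yaw": 0}, {"offset": [-25.4, -21.4, 0], "yaw": 0}, {"offset": [-25.4, -21.4, 0], "yaw": 0}, {"offset": [-25.4, -21.4, 0], "yaw": 0}], hand=0.5, squeeze=50)

```text
time: 2.9
tool_pos: [0.5036, -0.1208, 0.2518]
tool_rot: [3.141, 0.0, 2.72]
contact_force: [0.2, 1.0, 0.0]
opening: 0.0459
grip_force: 0.0
```

send_rows(plan=[{"offset": [0, 0, 0], "yaw": 0.149}, {"offset": [0, 0, 0], "yaw": 0.149}, {"offset": [0, 0, 0], "yaw": 0.149}, {"offset": [0, 0, 0], "yaw": 0.149}, {"offset": [0, 0, 0], "yaw": 0.149}, {"offset": [0, 0, 0], "yaw": 0.149}, {"offset": [0, 0, 0], "yaw": 0.149}, {"offset": [0, 0, 0], "yaw": 0.149}, {"offset": [0, 0, 0], "yaw": 0.149}, {"offset": [0, 0, 0], "yaw": 0.149}, {"offset": [0, 0, 0], "yaw": 0.149}, {"offset": [0, 0, 0], "yaw": 0.149}, {"offset": [0, 0, 0], "yaw": 0.149}, {"offset": [0, 0, 0], "yaw": 0.149}, {"offset": [0, 0, 0], "yaw": 0.149}, {"offset": [0, 0, 0], "yaw": 0.149}, {"offset": [0, 0, 0], "yaw": 0}])

```text
time: 4.6
tool_pos: [0.5032, -0.1195, 0.2517]
tool_rot: [-3.142, -0.0, 0.334]
contact_force: [-0.1, -0.3, 0.3]
opening: 0.046
grip_force: 0.0
```

send_rows(plan=[{"offset": [0, 0, 20], "yaw": 0}, {"offset": [0, 0, 20], "yaw": 0}, {"offset": [0, 0, 20], "yaw": 0}, {"offset": [0, 0, 20], "yaw": 0}, {"offset": [0, 0, 20], "yaw": 0}, {"offset": [0, 0, 20], "yaw": 0}, {"offset": [0, 0, 15], "yaw": 0}, {"offset": [0, 0, 10], "yaw": 0}, {"offset": [0, 0, 0], "yaw": 0}])

```text
time: 5.5
tool_pos: [0.5026, -0.1192, 0.1056]
tool_rot: [-3.14, 0.002, 0.338]
contact_force: [0.1, 0.6, 0.1]
opening: 0.0456
grip_force: 0.0
```

send_rows(plan=[{"offset": [0, 0, 0], "yaw": 0}, {"offset": [0, 0, 0], "yaw": 0}, {"offset": [0, 0, 0], "yaw": 0}, {"offset": [0, 0, 0], "yaw": 0}, {"offset": [0, 0, 0], "yaw": 0}], hand=0.72)

```text
time: 6.0
tool_pos: [0.5033, -0.1195, 0.107]
tool_rot: [3.141, -0.001, 0.336]
contact_force: [0.7, -0.3, 0.3]
opening: 0.0255
grip_force: 0.0
```

send_rows(plan=[{"offset": [0, 0, 0], "yaw": 0}, {"offset": [0, 0, 0], "yaw": 0}, {"offset": [0, 0, 0], "yaw": 0}, {"offset": [0, 0, 0], "yaw": 0}], hand=1, squeeze=45)

```text
time: 6.4
tool_pos: [0.5032, -0.1192, 0.1068]
tool_rot: [-3.141, -0.0, 0.336]
contact_force: [0.5, 2.6, 1.8]
opening: 0.0197
grip_force: 45.0
```

```bash
cat > st.py <<'E'
from cell import status
import numpy as np
s=status.observe();print({k:np.round(s[k],4) for k in("time","tool_pos","tool_rot","contact_force","torque","opening","grip_force")}, round(s["joint_efforts"][5],3))
E
python3 st.py
```

```text
{'time': np.float64(6.4), 'tool_pos': array([ 0.5032, -0.1192,  0.1068]), 'tool_rot': array([-3.1413e+00, -1.0000e-04,  3.3600e-01]), 'contact_force': array([0.5148, 2.6256, 1.7574]), 'torque': array([0.335 , 0.2906, 0.0828]), 'opening': np.float64(0.0197), 'grip_force': np.float64(44.999)} 0.092
```

send_rows(plan=[{"offset": [0, 0, 0], "yaw": -0.05}, {"offset": [0, 0, 0], "yaw": -0.05}, {"offset": [0, 0, 0], "yaw": -0.05}, {"offset": [0, 0, 0], "yaw": -0.05}, {"offset": [0, 0, 0], "yaw": -0.05}, {"offset": [0, 0, 0], "yaw": -0.05}])

```text
time: 7.0
tool_pos: [0.5029, -0.1189, 0.1068]
tool_rot: [-3.14, -0.0, 0.637]
contact_force: [-1.2, 4.8, 4.0]
opening: 0.0194
grip_force: 45.0
```

```bash
python3 st.py
```

```text
{'time': np.float64(7.0), 'tool_pos': array([ 0.5029, -0.1189,  0.1068]), 'tool_rot': array([-3.1404e+00, -4.0000e-04,  6.3710e-01]), 'contact_force': array([-1.2148,  4.8055,  4.0495]), 'torque': array([ 0.5851,  0.301 , -0.2489]), 'opening': np.float64(0.0194), 'grip_force': np.float64(45.0107)} 0.47
```

send_rows(plan=[{"offset": [0, 0, 0], "yaw": -0.05}, {"offset": [0, 0, 0], "yaw": -0.05}])

```text
time: 7.2
tool_pos: [0.5029, -0.1188, 0.1068]
tool_rot: [-3.14, -0.0, 0.737]
contact_force: [-2.3, 5.4, 4.5]
opening: 0.0195
grip_force: 45.0
```

```bash
python3 st.py
```

```text
{'time': np.float64(7.2), 'tool_pos': array([ 0.5029, -0.1188,  0.1068]), 'tool_rot': array([-3.1401e+00, -4.0000e-04,  7.3720e-01]), 'contact_force': array([-2.3266,  5.4372,  4.5092]), 'torque': array([ 0.6147,  0.4203, -0.1984]), 'opening': np.float64(0.0195), 'grip_force': np.float64(45.0107)} 0.47
```

send_rows(plan=[{"offset": [0, 0, 0], "yaw": 0.05}, {"offset": [0, 0, 0], "yaw": 0.05}, {"offset": [0, 0, 0], "yaw": 0.05}, {"offset": [0, 0, 0], "yaw": 0.05}, {"offset": [0, 0, 0], "yaw": 0.05}, {"offset": [0, 0, 0], "yaw": 0.05}])

```text
time: 7.8
tool_pos: [0.5031, -0.1191, 0.1068]
tool_rot: [-3.141, -0.0, 0.434]
contact_force: [-1.7, 3.3, 3.0]
opening: 0.0196
grip_force: 45.0
```

```bash
python3 st.py
```

```text
{'time': np.float64(7.8), 'tool_pos': array([ 0.5031, -0.1191,  0.1068]), 'tool_rot': array([-3.1411e+00, -1.0000e-04,  4.3410e-01]), 'contact_force': array([-1.6642,  3.2963,  2.9603]), 'torque': array([0.3453, 0.2833, 0.1611]), 'opening': np.float64(0.0196), 'grip_force': np.float64(45.0047)} -0.483
```

send_rows(plan=[{"offset": [0, 0, 0], "yaw": -0.1}, {"offset": [0, 0, 0], "yaw": -0.1}, {"offset": [0, 0, 0], "yaw": -0.1}, {"offset": [0, 0, 0], "yaw": -0.1}, {"offset": [0, 0, 0], "yaw": -0.1}, {"offset": [0, 0, 0], "yaw": -0.1}, {"offset": [0, 0, 0], "yaw": -0.1}, {"offset": [0, 0, 0], "yaw": -0.1}, {"offset": [0, 0, 0], "yaw": -0.1}, {"offset": [0, 0, 0], "yaw": -0.1}, {"offset": [0, 0, 0], "yaw": -0.1}, {"offset": [0, 0, 0], "yaw": -0.1}])

```text
time: 9.0
tool_pos: [0.5018, -0.1182, 0.1067]
tool_rot: [-3.139, -0.003, 1.639]
contact_force: [-5.8, 5.4, 8.4]
opening: 0.0196
grip_force: 45.0
```

```bash
python3 st.py
```

```text
{'time': np.float64(9.0), 'tool_pos': array([ 0.5018, -0.1182,  0.1067]), 'tool_rot': array([-3.1386e+00, -2.6000e-03,  1.6393e+00]), 'contact_force': array([-5.8466,  5.3785,  8.441 ]), 'torque': array([ 0.8787,  0.8559, -0.2767]), 'opening': np.float64(0.0196), 'grip_force': np.float64(45.0161)} 1.096
```

send_rows(plan=[{"offset": [0, 0, 0], "yaw": -0.05}, {"offset": [0, 0, 0], "yaw": -0.05}, {"offset": [0, 0, 0], "yaw": -0.05}, {"offset": [0, 0, 0], "yaw": -0.05}])

```text
time: 9.4
tool_pos: [0.5015, -0.1183, 0.1068]
tool_rot: [-3.139, -0.003, 1.836]
contact_force: [-7.2, 6.4, 8.6]
opening: 0.0197
grip_force: 45.1
```

```bash
python3 st.py
```

```text
{'time': np.float64(9.4), 'tool_pos': array([ 0.5015, -0.1183,  0.1068]), 'tool_rot': array([-3.1389, -0.0034,  1.8363]), 'contact_force': array([-7.2434,  6.3601,  8.5689]), 'torque': array([ 0.7378,  0.9879, -0.6519]), 'opening': np.float64(0.0197), 'grip_force': np.float64(45.133)} 0.025
```

send_rows(plan=[{"offset": [0, 0, 0], "yaw": 0}, {"offset": [0, 0, 0], "yaw": 0}, {"offset": [0, 0, 0], "yaw": 0}, {"offset": [0, 0, -20], "yaw": 0}, {"offset": [0, 0, -20], "yaw": 0}, {"offset": [0, 0, -20], "yaw": 0}, {"offset": [0, 0, -20], "yaw": 0}, {"offset": [0, 0, 0], "yaw": 0.15}, {"offset": [0, 0, 0], "yaw": 0.15}, {"offset": [0, 0, 0], "yaw": 0.15}, {"offset": [0, 0, 0], "yaw": 0.15}, {"offset": [0, 0, 0], "yaw": 0.15}, {"offset": [0, 0, 0], "yaw": 0.15}, {"offset": [0, 0, 0], "yaw": 0.15}, {"offset": [0, 0, 0], "yaw": 0.15}, {"offset": [0, 0, 0], "yaw": 0.15}, {"offset": [0, 0, 0], "yaw": 0.15}, {"offset": [0, 0, 0], "yaw": 0}], hand=0.35)

```text
time: 11.2
tool_pos: [0.5034, -0.1196, 0.1866]
tool_rot: [3.141, -0.0, 0.334]
contact_force: [0.6, -0.3, 0.7]
opening: 0.0597
grip_force: 0.0
```

```bash
python3 st.py
python3 - <<'E'
from h import *
from cell import read_camera,models
S=np.array([.5437,-.2383,.114+.015])
for c in C:
    im=read_camera(c);cv2.imwrite(f"pics/{c}1.png",im[...,::-1])
    print(c,proj(c,S),[np.round(pose([.5243,-.1815,.33],[x,-.06,.129])[0],3) for x in(-.065,.065)],[proj(c,pose([.5243,-.1815,.33],[x,-.06,.114])) for x in(-.065,.065)])
    for r in models.regions_of(c,"handle"):
        print(r["conf"],r["extent"],cv2.minAreaRect(np.argwhere(r["mask"])[:,::-1].astype(np.float32)))
a=cv2.resize(cv2.imread("pics/scene1.png")[140:240,220:330],None,fx=5,fy=5,interpolation=cv2.INTER_CUBIC)
cv2.imwrite("pics/s1c.png",a)
E
```

```text
{'time': np.float64(11.2), 'tool_pos': array([ 0.5034, -0.1196,  0.1866]), 'tool_rot': array([ 3.1414e+00, -2.0000e-04,  3.3410e-01]), 'contact_force': array([ 0.5821, -0.2648,  0.6885]), 'torque': array([-0.0401,  0.1597,  0.0858]), 'opening': np.float64(0.0597), 'grip_force': np.float64(0.0)} 1.622
scene [[250.13795979 179.7804068 ]] [array([ 0.482, -0.259,  0.129]), array([ 0.605, -0.217,  0.129])] [array([[254.94420048, 167.68176684]]), array([[246.51425634, 201.27792911]])]
0.89 [243.3, 110.7, 257.3, 148.2] ((249.5352783203125, 128.8411865234375), (13.124292373657227, 40.02367401123047), 12.528807640075684)
0.86 [189.7, 150.7, 230.7, 187.1] ((207.3235321044922, 164.7058868408203), (40.74597930908203, 33.22737503051758), 14.03624439239502)
0.63 [241.4, 164.7, 262.6, 205.9] ((252.5, 185.5), (39.0, 19.0), 90.0)
top [[379.23938079 200.03719287]] [array([ 0.482, -0.259,  0.129]), array([ 0.605, -0.217,  0.129])] [array([[385.26031943, 220.30486024]]), array([[371.79818147, 181.28133098]])]
0.97 [416.4, 223.2, 459.7, 232.7] ((436.5, 228.0), (14.0, 41.0), 90.0)
0.81 [412.0, 266.8, 435.7, 309.6] ((421.47174072265625, 289.15093994140625), (41.48288345336914, 18.406312942504883), 74.05460357666016)
0.43 [377.5, 206.0, 387.3, 221.5] ((382.0, 213.50003051757812), (13.597793579101562, 9.17060375213623), 71.56504821777344)
```

View pics/s1c.png

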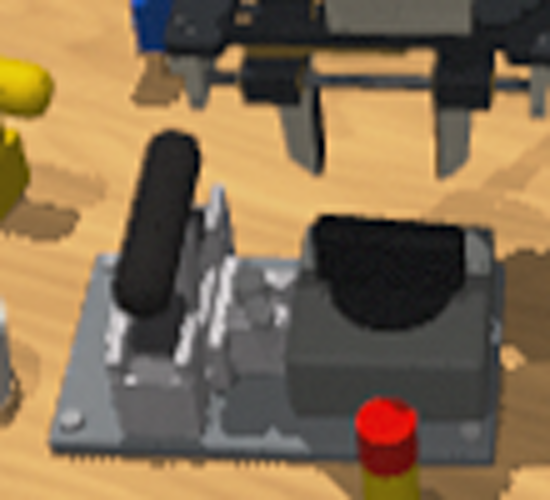

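send_rows(plan=[{"offset": [0, 25, 0], "yaw": 0}, {"offset": [0, 25, 0], "yaw": 0}, {"offset": [0, 25, 0], "yaw": 0}, {"offset": [0, 25, 0], "yaw": 0}, {"offset": [0, 25, 0], "yaw": 0}, {"offset": [0, 0, 0], "yaw": 0}, {"offset": [0, 0, 15], "yaw": 0}, {"offset": [0, 0, 15], "yaw": 0}, {"offset": [0, 0, 15], "yaw": 0}, {"offset": [0, 0, 12], "yaw": 0}, {"offset": [0, 0, 9], "yaw": 0}, {"offset": [0, 0, 0], "yaw": 0}, {"offset": [0, 0, 0], "yaw": 0}])

```text
time: 12.7
tool_pos: [0.5445, -0.2374, 0.121]
tool_rot: [3.141, -0.0, 0.336]
contact_force: [0.5, -0.2, 0.8]
opening: 0.0593
grip_force: 0.0
```

send_rows(plan=[{"offset": [0, 0, 0], "yaw": 0}, {"offset": [0, 0, 0], "yaw": 0}, {"offset": [0, 0, 0], "yaw": 0}, {"offset": [0, 0, 0], "yaw": 0}, {"offset": [0, 0, 0], "yaw": 0}], hand=1, squeeze=30)

```text
time: 13.2
tool_pos: [0.5445, -0.2375, 0.1209]
tool_rot: [3.141, -0.0, 0.336]
contact_force: [-0.0, 1.0, 1.5]
opening: 0.032
grip_force: 30.0
```

send_rows(plan=[{"offset": [2.5, 0, -0.5], "yaw": 0}, {"offset": [2.5, 0, -0.5], "yaw": 0}, {"offset": [2.5, 0, -0.4], "yaw": 0}, {"offset": [2.5, 0, -0.3], "yaw": 0}, {"offset": [2.5, 0, -0.3], "yaw": 0}, {"offset": [2.5, 0, -0.2], "yaw": 0}, {"offset": [2.5, 0, -0.1], "yaw": 0}, {"offset": [2.5, 0, -0.1], "yaw": 0}, {"offset": [0, 0, 0], "yaw": 0}])

```text
time: 14.1
tool_pos: [0.5611, -0.2314, 0.1225]
tool_rot: [-3.14, 0.005, 0.336]
contact_force: [-8.2, -3.5, 2.1]
opening: 0.0321
grip_force: 30.0
```

```bash
python3 st.py;python3 - <<'E'
from h import *
from cell import read_camera
cv2.imwrite("pics/s2c.png",cv2.resize(read_camera("scene")[140:240,220:330,::-1],None,fx=5,fy=5,interpolation=cv2.INTER_CUBIC))
E
```

```text
{'time': np.float64(14.1), 'tool_pos': array([ 0.5611, -0.2314,  0.1225]), 'tool_rot': array([-3.1397,  0.0055,  0.3361]), 'contact_force': array([-8.158 , -3.5179,  2.1218]), 'torque': array([-0.6808,  1.8332,  0.017 ]), 'opening': np.float64(0.0321), 'grip_force': np.float64(30.0)} 0.046
```

View pics/s2c.png

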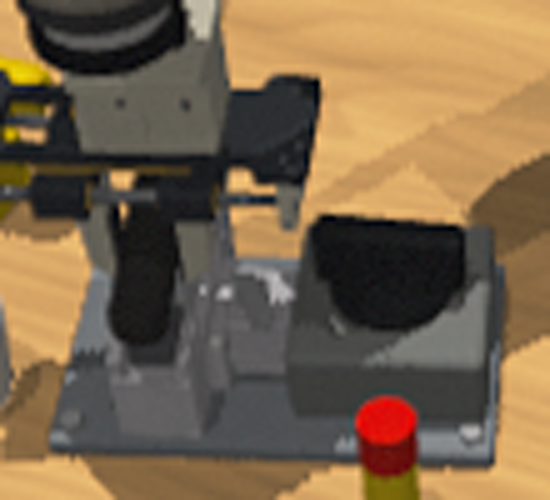

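send_rows(plan=[{"offset": [1.5, 0, 0], "yaw": 0}, {"offset": [1.5, 0, 0], "yaw": 0}, {"offset": [1.0, 0, 0], "yaw": 0}, {"offset": [0, 0, 0], "yaw": 0}, {"offset": [0, 0, 0], "yaw": 0}])

```text
time: 14.65
tool_pos: [0.5647, -0.2301, 0.1226]
tool_rot: [-3.14, 0.005, 0.336]
contact_force: [-8.8, -2.3, 1.5]
opening: 0.032
grip_force: 30.0
```

send_rows(plan=[{"offset": [-3, 0, 0], "yaw": 0}, {"offset": [-3, 0, 0.2], "yaw": 0}, {"offset": [-3, 0, 0.2], "yaw": 0}, {"offset": [-3, 0, 0.3], "yaw": 0}, {"offset": [-3, 0, 0.4], "yaw": 0}, {"offset": [-3, 0, 0.4], "yaw": 0}, {"offset": [-3, 0, 0.4], "yaw": 0}, {"offset": [-3, 0, 0.5], "yaw": 0}, {"offset": [0, 0, 0], "yaw": 0}, {"offset": [0, 0, 0], "yaw": 0}])

```text
time: 15.65
tool_pos: [0.5452, -0.2376, 0.1211]
tool_rot: [3.14, -0.002, 0.336]
contact_force: [5.0, 2.1, -0.2]
opening: 0.0318
grip_force: 30.0
```

send_rows(plan=[{"offset": [-3, 0, -0.5], "yaw": 0}, {"offset": [-3, 0, -0.5], "yaw": 0}, {"offset": [-3, 0, -0.4], "yaw": 0}, {"offset": [-3, 0, -0.4], "yaw": 0}, {"offset": [-3, 0, -0.3], "yaw": 0}, {"offset": [-3, 0, -0.2], "yaw": 0}, {"offset": [-3, 0, -0.1], "yaw": 0}, {"offset": [-3, 0, 0], "yaw": 0}, {"offset": [-1, 0, 0], "yaw": 0}, {"offset": [0, 0, 0], "yaw": 0}, {"offset": [0, 0, 0], "yaw": 0}])

```text
time: 16.75
tool_pos: [0.5225, -0.2455, 0.124]
tool_rot: [3.14, -0.004, 0.336]
contact_force: [8.1, 3.9, 0.7]
opening: 0.032
grip_force: 30.0
```

send_rows(plan=[{"offset": [3, 0, 0.1], "yaw": 0}, {"offset": [3, 0, 0.2], "yaw": 0}, {"offset": [3, 0, 0.2], "yaw": 0}, {"offset": [3, 0, 0.3], "yaw": 0}, {"offset": [3, 0, 0.4], "yaw": 0}, {"offset": [3, 0, 0.4], "yaw": 0}, {"offset": [3, 0, 0.4], "yaw": 0}, {"offset": [2, 0, 0.4], "yaw": 0}, {"offset": [0, 0, 0], "yaw": 0}, {"offset": [0, 0, 0], "yaw": 0}])

```text
time: 17.75
tool_pos: [0.5417, -0.2386, 0.1211]
tool_rot: [3.142, 0.002, 0.336]
contact_force: [-1.0, -0.6, 4.9]
opening: 0.0318
grip_force: 30.0
```

send_rows(plan=[{"offset": [0, 0, -2], "yaw": 0}, {"offset": [0, 0, -2], "yaw": 0}, {"offset": [0, 0, -2], "yaw": 0}, {"offset": [0, 0, -2], "yaw": 0}, {"offset": [0, 0, -2], "yaw": 0}, {"offset": [0, 0, 0], "yaw": 0}], squeeze=45)

```text
time: 18.35
tool_pos: [0.5426, -0.2382, 0.131]
tool_rot: [3.141, -0.0, 0.336]
contact_force: [0.5, -0.3, -2.4]
opening: 0.032
grip_force: 45.0
```

send_rows(plan=[{"offset": [0, 0, -5], "yaw": 0}, {"offset": [0, 0, -5], "yaw": 0}, {"offset": [0, 0, -5], "yaw": 0}, {"offset": [0, 0, -5], "yaw": 0}, {"offset": [0, 0, -10], "yaw": 0}, {"offset": [0, 0, -10], "yaw": 0}, {"offset": [0, 0, -20], "yaw": 0}, {"offset": [0, 0, -20], "yaw": 0}, {"offset": [0, 0, -20], "yaw": 0}, {"offset": [0, 0, -20], "yaw": 0}, {"offset": [0, 0, -10], "yaw": 0}, {"offset": [0, 0, 0], "yaw": 0}])

```text
time: 19.55
tool_pos: [0.543, -0.2384, 0.2627]
tool_rot: [3.139, -0.002, 0.336]
contact_force: [0.9, -0.2, -3.3]
opening: 0.0318
grip_force: 45.0
```

```bash
python3 st.py;python3 - <<'E'
from h import *
from cell import read_camera
cv2.imwrite("pics/s3c.png",cv2.resize(read_camera("scene")[80:260,180:360,::-1],None,fx=3.3,fy=3.3,interpolation=cv2.INTER_CUBIC))
E
```

```text
{'time': np.float64(19.55), 'tool_pos': array([ 0.543 , -0.2384,  0.2627]), 'tool_rot': array([ 3.1388e+00, -2.4000e-03,  3.3580e-01]), 'contact_force': array([ 0.9056, -0.2081, -3.3448]), 'torque': array([-0.0064,  0.2169,  0.0242]), 'opening': np.float64(0.0318), 'grip_force': np.float64(44.9993)} -0.001
```

View pics/s3c.png

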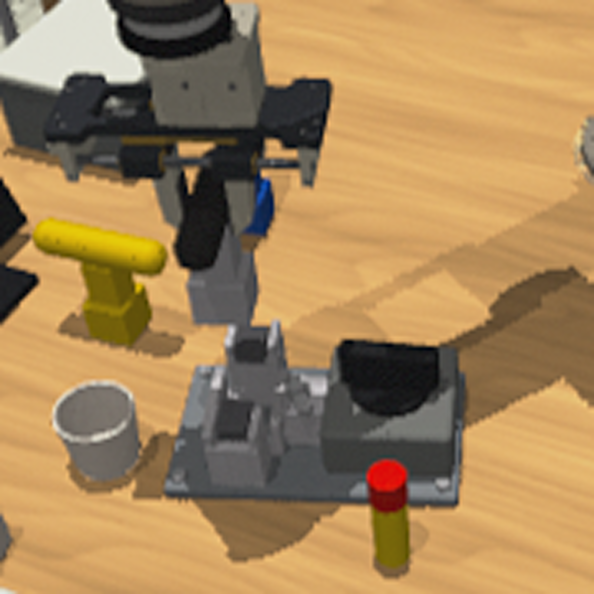

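send_rows(plan=[{"offset": [4, -10, 0], "yaw": 0}, {"offset": [4, -18, 0], "yaw": 0}, {"offset": [4, -24, 0], "yaw": 0}, {"offset": [4, -25, 0], "yaw": 0}, {"offset": [4, -25, 0], "yaw": 0}, {"offset": [4, -25, 0], "yaw": 0}, {"offset": [4, -25, 0], "yaw": 0}, {"offset": [4, -25, 0], "yaw": 0}, {"offset": [4, -25, 0], "yaw": 0}, {"offset": [4, -25, 0], "yaw": 0}, {"offset": [4, -25, 0], "yaw": 0}, {"offset": [4, -25, 0], "yaw": 0}, {"offset": [4, -25, 0], "yaw": 0}, {"offset": [4, -25, 0], "yaw": 0}, {"offset": [4, -25, 0], "yaw": 0}, {"offset": [4, -25, 0], "yaw": 0}, {"offset": [4, -25, 0], "yaw": 0}, {"offset": [4, -25, 0], "yaw": 0}, {"offset": [4, -18, 0], "yaw": 0}, {"offset": [3, -7, 0], "yaw": 0}])

```text
time: 21.6
tool_pos: [0.4663, 0.2169, 0.2601]
tool_rot: [-3.141, 0.001, 0.339]
contact_force: [-0.1, 0.3, -3.1]
opening: 0.0319
grip_force: 45.0
```

send_rows(plan=[{"offset": [0, 0, 0], "yaw": 0.05}, {"offset": [0, 0, 0], "yaw": 0.05}, {"offset": [0, 0, 0], "yaw": 0.05}, {"offset": [0, 0, 0], "yaw": 0.05}, {"offset": [0, 0, 20], "yaw": 0}, {"offset": [0, 0, 20], "yaw": 0}, {"offset": [0, 0, 20], "yaw": 0}, {"offset": [0, 0, 20], "yaw": 0}, {"offset": [0, 0, 0], "yaw": 0}, {"offset": [0, 0, 0], "yaw": 0}])

```text
time: 22.6
tool_pos: [0.4679, 0.2147, 0.1808]
tool_rot: [3.141, 0.001, 0.136]
contact_force: [-0.2, 0.7, -2.9]
opening: 0.0319
grip_force: 45.0
```

```bash
python3 st.py;python3 - <<'E'
from h import *
from cell import read_camera
a=[cv2.resize(read_camera(c)[t:t+h,l:l+w,::-1],None,fx=f,fy=f,interpolation=cv2.INTER_CUBIC) for c,l,t,w,h,f in(("scene",350,130,150,150,2.6),("top",170,140,150,150,2.6))]
cv2.imwrite("pics/s4c.png",np.hstack(a))
E
```

```text
{'time': np.float64(22.6), 'tool_pos': array([0.4679, 0.2147, 0.1808]), 'tool_rot': array([3.1415e+00, 7.0000e-04, 1.3580e-01]), 'contact_force': array([-0.2224,  0.7143, -2.9426]), 'torque': array([-0.1297,  0.1367,  0.006 ]), 'opening': np.float64(0.0319), 'grip_force': np.float64(44.9994)} 0.002
```

View pics/s4c.png

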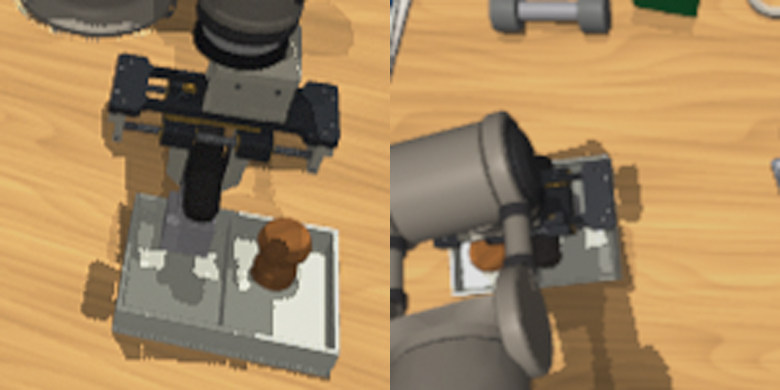

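send_rows(plan=[{"offset": [0, 0, 10], "yaw": 0}, {"offset": [0, 0, 15], "yaw": 0}, {"offset": [0, 0, 15], "yaw": 0}, {"offset": [0, 0, 10], "yaw": 0}, {"offset": [0, 0, 6], "yaw": 0}, {"offset": [0, 0, 4], "yaw": 0}, {"offset": [0, 0, 2], "yaw": 0}, {"offset": [0, 0, 0], "yaw": 0}, {"offset": [0, 0, 0], "yaw": 0}], squeeze=30)

```text
time: 23.6
tool_pos: [0.4684, 0.2147, 0.1191]
tool_rot: [-3.141, -0.001, 0.136]
contact_force: [0.9, 1.0, -3.9]
opening: 0.0317
grip_force: 30.0
```

send_rows(plan=[{"offset": [0, 0, 1], "yaw": 0}, {"offset": [0, 0, 1], "yaw": 0}, {"offset": [0, 0, 1], "yaw": 0}, {"offset": [0, 0, 1], "yaw": 0}, {"offset": [0, 0, 0], "yaw": 0}])

```text
time: 24.1
tool_pos: [0.468, 0.2147, 0.1146]
tool_rot: [-3.142, 0.0, 0.136]
contact_force: [0.0, 0.3, -3.5]
opening: 0.0316
grip_force: 30.0
```

send_rows(plan=[{"offset": [0, 0, 1], "yaw": 0}, {"offset": [0, 0, 1], "yaw": 0}, {"offset": [0, 0, 0], "yaw": 0}, {"offset": [0, 0, 0], "yaw": 0}])

```text
time: 24.5
tool_pos: [0.4681, 0.2147, 0.1127]
tool_rot: [-3.142, -0.0, 0.136]
contact_force: [-0.2, 1.0, -4.0]
opening: 0.0322
grip_force: 30.0
```

send_rows(plan=[{"offset": [0, 0, 1], "yaw": 0}, {"offset": [0, 0, 0], "yaw": 0}, {"offset": [0, 0, 0], "yaw": 0}])

```text
time: 24.8
tool_pos: [0.4684, 0.2147, 0.1122]
tool_rot: [-3.141, -0.001, 0.136]
contact_force: [-0.8, -0.5, 2.9]
opening: 0.0319
grip_force: 30.0
```

send_rows(plan=[{"offset": [0, 0, 0.5], "yaw": 0}, {"offset": [0, 0, 0], "yaw": 0}, {"offset": [0, 0, 0], "yaw": 0}, {"offset": [0, 0, 0], "yaw": 0}], squeeze=5)

```text
time: 25.2
tool_pos: [0.4691, 0.2148, 0.1119]
tool_rot: [-3.141, -0.003, 0.136]
contact_force: [2.0, -0.8, 4.9]
opening: 0.0316
grip_force: 5.0
```

send_rows(plan=[{"offset": [0, 0, 0], "yaw": 0}, {"offset": [0, 0, 0], "yaw": 0}, {"offset": [0, 0, 0], "yaw": 0}, {"offset": [0, 0, 0], "yaw": 0}, {"offset": [0, 0, 0], "yaw": 0}], hand=0.3)

```text
time: 25.7
tool_pos: [0.468, 0.2147, 0.111]
tool_rot: [-3.142, 0.0, 0.136]
contact_force: [-0.5, -0.7, 0.2]
opening: 0.0632
grip_force: 0.0
```

send_rows(plan=[{"offset": [0, 0, -5], "yaw": 0}, {"offset": [0, 0, -10], "yaw": 0}, {"offset": [0, 0, -15], "yaw": 0}, {"offset": [0, 0, -20], "yaw": 0}, {"offset": [0, 0, -20], "yaw": 0}, {"offset": [0, 0, -20], "yaw": 0}, {"offset": [0, 0, -20], "yaw": 0}, {"offset": [0, 0, -10], "yaw": 0}, {"offset": [0, 0, 0], "yaw": 0}])

```text
time: 26.6
tool_pos: [0.4688, 0.2149, 0.233]
tool_rot: [-3.141, -0.004, 0.136]
contact_force: [1.4, 0.1, -0.0]
opening: 0.0639
grip_force: 0.0
```

```bash
python3 st.py;python3 - <<'E'
from h import *
from cell import read_camera
i=read_camera("scene")[120:300,180:490,::-1]
cv2.imwrite("pics/s5c.png",cv2.resize(i,None,fx=2.55,fy=2.55,interpolation=cv2.INTER_CUBIC))
E
```

```text
{'time': np.float64(26.6), 'tool_pos': array([0.4688, 0.2149, 0.233 ]), 'tool_rot': array([-3.141 , -0.0036,  0.1358]), 'contact_force': array([ 1.411 ,  0.1119, -0.0344]), 'torque': array([-0.0857,  0.1814, -0.0638]), 'opening': np.float64(0.0639), 'grip_force': np.float64(0.0)} -0.0
```

View pics/s5c.png

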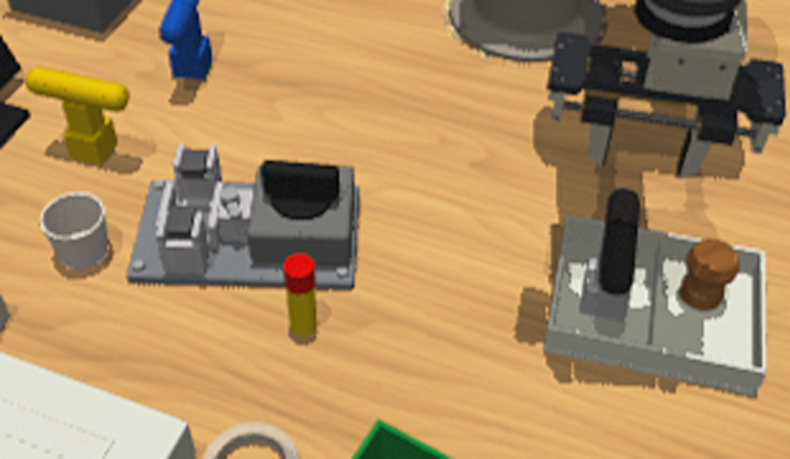

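The handle stands upright on its foot in the empty bay (bar around crop pixel 618,240). The knob is still turned, the gripper is clear, and the cup, glue stick and ball grip have not moved.

```bash
python3 -c "
from cell import ticket
print(ticket.hand_in())"
```

```text
the job is handed in; nothing more can be done
None
```

The job is handed in at about 27 s of the 67 s allowed, though no verdict came back: the thread proved ordinary, the knob was turned anticlockwise to its loose end and left there, and the handle was rocked free, set upright in the empty bay and released.

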